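# Tighten the stone clamp with the screwdriver until its force tab springs out

### The arm

A 7-joint arm with a two-finger parallel gripper is mounted at the origin on the work surface. World frame = base frame: x ahead of the robot, y to its left, z up, the work surface at z = 0. Lengths are in m, angles in rad, forces in N, time in s.
With the tool pointing down it reaches from about 0.425 to 0.95 m from the base axis. Payload 4.7 kg.
Tool frame: the origin (TCP) lies on the centre line of the jaws, within the pads' length; the fingertips stand robot.nose_length ahead of it and the grasp point (between the pads) lies 8 mm behind it (robot.nose_length is the distance from the TCP to the fingertips, in m); z points along the fingers, x is the direction in which the jaws open and shut, and the axes are right-handed (so a half turn about z gives the same grasp; the last joint's range is limited). The gripper opens to 85 mm and grips with 20 to 120 N. Pads are 22 mm wide; open, the fingers measure 114 mm over their backs; the gripper's body (76 mm by 85 mm) begins 54 mm behind the grasp point. The pads swing forward as they close: fully open they stand 13 mm farther back than shut.
Start: joints at [-1.343, 0.469, -0.049, 1.532, 0.024, 1.141, -0.082], TCP at [0.171, 0.653, 0.242] pointing down, gripper open.
Joint ranges: [-2.59, 2.59], [-0.33, 1.99], [-1.39, 1.29], [0.1, 2.45], [-1.04, 4.18], [0.21, 1.99], [-2.66, 2.66]. Speed limits (rad/s): [2.57, 2.57, 3.14, 3.14, 3.14, 3.14, 3.14].

### API

Orientations are given as [roll, pitch, yaw] about the fixed x, y, z axes, in that order (R = Rz(yaw) Ry(pitch) Rx(roll)).
In Python, from plant import robot gives the robot as it stands. Calls block until the motion is done:
- robot.goto(position, orientation): joint-space move of the TCP to a pose.
- robot.move_straight(position, vel=0.15, attitude=None, contact_N=None): straight line of the TCP; attitude=None keeps the orientation; vel is the mean speed in m/s. With contact_N (N) it stops when the force on the tool has changed by that much, and returns True; else False.
- robot.move_joints(angles): joint-space move.
- robot.grip(opening, strength=None): opening from 0.0 (shut) to 1.0 (fully open); strength is the grip in N (None keeps the last); returns when the fingers have stopped.
- robot.sleep(seconds).
- robot.inverse_kinematics(position, orientation): joint angles nearest the present ones, or None.
- robot.sense(): the state.
- robot.grab_frame(name): name is "side" or "top" or "wrist"; returns a dict with "image" (480x640x3 uint8, red, green, blue), "range_z" (480x640 float32, m along the optical axis (not along the pixel's ray), 0 where there is no reading), "fx", "fy", "cx", "cy" (pixels), "R" (3x3) and "t" (3): a world point X has camera coordinates R X + t. Camera axes: x right, y down, z forward; pixel columns grow to the right and rows downward; lengths in m; the calibration is good to about 2 mm. A picture is of the moment at which its call begins.
A pose or a line that the arm cannot do raises robot.IKError and nothing moves.
- robot.close_job(): hands the job in, once; it reports no verdict.
The state is a dict: "t": time; "joint_pos": joint angles; "joint_velocities": joint speeds; "effort": joint torques, N m; "tcp_pos": TCP position; "tcp_rot": TCP orientation; "wrist_force": force on the tool from outside, world axes, zero at the start; "torque": the same for the moment, N m; "opening": opening from 0.0 (shut) to 1.0 (fully open).
Only numpy, scipy, OpenCV 4.12 (cv2) and the standard library are available. Lean on these libraries where they do the work, as an engineer would, in place of code of your own. Each camera call takes 0.05 s, during which the arm holds its last target.

### The job

The black stone disc lies ready under the little hold-down clamp, to be drilled. Take the flat-blade screwdriver from the tool block and, keeping its blade pressed down in the slot of the clamp screw, turn the screw clockwise until the orange tab springs out of the spring housing, then stop at once: the stone is brittle. Put the screwdriver back upright in its hole in the block, right down, and leave the stone and everything else where they are.

Things in the scene. Friction and masses are not known exactly. Their poses are not given: they have to be found in the camera images.
- driver: Flat-blade screwdriver, 135 mm long, about 0.13 kg, standing blade down in the tool block. Origin at the centre of the blade's tip edge; z runs up to the handle, x along the blade's 12 mm width, y across its 2 mm thickness. Blade 12 mm high with parallel sides, then a 10 mm round shaft up to z = 55 mm.
- driver_tip (a point): The screwdriver's tip edge, same point and axes as the origin of the driver.
- driver_grip (a point): Middle of the screwdriver's handle, 95 mm above the tip, same axes: best place to hold it. The pale wooden handle is a hexagonal bar, 26 mm across flats, from 55 to 135 mm above the tip; its flats face 30, 90 and 150 degrees (and opposite) from the x axis, about z. The dark strip across its end lies along x, like the blade.
- slot (a point): Centre of the floor of the clamp screw's slot, on the screw's vertical axis, 94 to 96 mm above the table at the start; x runs along the slot, z up. The slot is blind: 15 mm long, 3.4 mm wide, 4 mm deep, in a flat steel head 22 mm across. It turns and sinks with the screw.
- screw (a joint): How far the clamp screw is turned, in rad, growing clockwise seen from above (tightening). Each turn sinks the screw 3 mm. It is stiff (about 0.1 N m) and stays where it is left. From the start it needs about 0.6 to 1.2 turns to bring the tab out; starts differ. Going half a turn past that is too much.
- tab (a joint): How far the orange tab is out, in m: 0 held in, 0.008 fully out. It is 8 mm wide, 3 mm thick, in the steel spring housing under the clamp's arm, on the side away from the column. A shutter on the sprung foot holds it in; it jumps out at once when the foot presses the stone with some 14 N. A further tenth of a turn adds some 1.2 N.
- clamp: Grey-green cast hold-down clamp fixed to the bench: base 130 x 90 x 12 mm, origin under the base's centre, column at its -x end, a 34 mm wide arm towards +x with its top 82 mm up. The screw's axis passes through x = 20, y = 0 mm. Beside the screw's head nothing stands higher than the arm.
- clamp_pad (a point): Centre of the top of the clamp's grey rubber pad, under the foot, on the screw's axis, 15 mm above the table.
- foot: Sprung round foot with a 24 mm rubber nose below the spring housing; the screw drives it down on to the stone, which at the start lies 0.1 to 1.4 mm below it. This origin lies on the screw's axis near table level, not at the foot itself.
- stone: Polished black stone disc, 50 mm across, 9 mm thick, lying loose on the grey rubber pad under the foot. Origin at the centre of its underside. Brittle: it breaks if the foot presses it with more than 20 N.
- stand: Wooden tool block fixed to the bench, 56 x 110 mm, 62 mm high, origin under its centre. The screwdriver's hole, 16 mm square, is 22 mm from the centre towards -y; three small burrs stand at its +y end, up to 26 mm above its top.
- stand_hole (a point): Centre of the mouth of the screwdriver's hole, on the block's top, 62 mm above the table. With the screwdriver home, the lower end of its handle rests on the block and its tip is 55 mm below the mouth.
- jar: Bystander: small amber jar of polish, 54 mm across, 50 mm high, origin under its centre.
- brush: Bystander: soft dusting brush, 170 mm long, lying on the bench, origin under its middle.
- tray: Bystander: black tray of stones, 100 x 140 x 22 mm, origin under its centre.
Things that resemble listed ones, but are neither listed nor needed, are in the scene too. Leave any purple look-alike of the driver alone.

How it is judged:
On the way, in this order (a step that is already met when the one before it is completed fails the run):
1. the screwdriver's blade is pressed down in the slot (z of driver_tip in the frame of slot below 0.0025 m and horizontal distance between driver_tip and slot below 0.006 m and contact force between driver and clamp above 2 N), for 0.1 s.
2. the orange tab springs out with the blade still in the slot (value of joint tab above 0.006 m and z of driver_tip in the frame of slot below 0.0025 m and horizontal distance between driver_tip and slot below 0.006 m), for 0.05 s.
At the end, for the whole second after the job is handed in: The tab is out by more than 6 mm, the foot holds the stone with over 10 N, the stone lies within 8 mm of the pad's centre; the screwdriver stands at rest in its hole, its tip over 50 mm below the mouth and within 8 mm of its centre, leaning under 0.12 rad (value of joint tab above 0.006 m and contact force between foot and stone above 10 N and horizontal distance between stone and clamp_pad below 0.008 m and horizontal distance between driver_tip and stand_hole below 0.008 m and z of driver_tip in the frame of stand_hole below -0.05 m and angle between driver's own z axis and vertical below 0.12 rad and linear speed of driver below 0.02 m/s); the robot touches nothing.
It fails at once if the stone is pressed with more than 20 N (overtightened) (contact force between foot and stone above 20 N).
It fails at once if the screw is turned with the blade not down in its slot ((velocity of joint screw above 0.8 rad/s or velocity of joint screw below -0.8 rad/s) and z of driver_tip in the frame of slot above 0.003 m).
It fails at once if the stone is shifted (distance of stone from where it was at the start of the episode above 0.008 m).
It fails at once if a bystander is moved by over 15 mm (distance of any of jar, brush, tray from where it was at the start of the episode above 0.015 m).
It also fails if it takes over 72 s, if anything falls off the work surface, if the arm or the gripper's body presses on something with over 40 N, if the wrist force passes 120 N, or if a joint passes its speed limit or range.

## Working session

There is one attempt and no reset: what is moved stays moved. The work goes in short steps, each a Python script; the robot and the scene stay as the last script left them, time stands still between calls to the robot, and variables do not carry over. Pictures are saved under pics/ and viewed, and the job is handed in when it is done.

```bash
ls; mkdir -p pics; python3 - <<'E'
from plant import robot
import cv2
s=robot.sense();print({k:s[k] for k in s if k not in('effort',)},robot.nose_length)
for n in("side","top","wrist"):
    f=robot.grab_frame(n);cv2.imwrite(f"pics/{n}0.png",f["image"][:,:,::-1]);print(n,f["fx"],f["cx"],f["cy"],f["R"],f["t"])
E
```

```text
pics
{'t': 0.0, 'joint_pos': array([-1.34292286,  0.46945973, -0.04859163,  1.53372048,  0.0240977 ,
        1.1409585 , -0.08233339]), 'joint_velocities': array([0.00105948, 0.00070769, 0.00050745, 0.00251059, 0.0012155 ,
       0.00131443, 0.00144719]), 'tcp_pos': array([0.17127037, 0.65232608, 0.2412378 ]), 'tcp_rot': array([3.14152195e+00, 1.95924122e-03, 1.31401769e+00]), 'wrist_force': array([-0.04409404,  0.45555239, -0.22851978]), 'torque': array([ 0.01930594, -0.0287235 ,  0.06613595]), 'opening': 1.004424635745496} 0.011
side 573.2996281864617 326.8988923885528 247.25584096540305 [[ 0.99930303 -0.03592452  0.0101427 ]
 [-0.0140347  -0.61335367 -0.78968367]
 [ 0.03459007  0.78899094 -0.61343038]] [-0.63892001  0.08972493  1.26414184]
top 525.2586544271181 311.08153855081713 235.83345059793044 [[ 0.02471581 -0.99968144 -0.0051142 ]
 [-0.98116716 -0.02327709 -0.19175291]
 [ 0.19157278  0.00975721 -0.98142991]] [-0.01560028  0.61651266  1.3150199 ]
wrist 397.68848339112844 313.0845282589867 236.41918018622485 [[ 0.25357345  0.96731453 -0.00176034]
 [ 0.92378602 -0.24162224  0.29704896]
 [ 0.28691444 -0.07694991 -0.95486063]] [-0.67525842 -0.04000318  0.37981471]
```

View pics/side0.png

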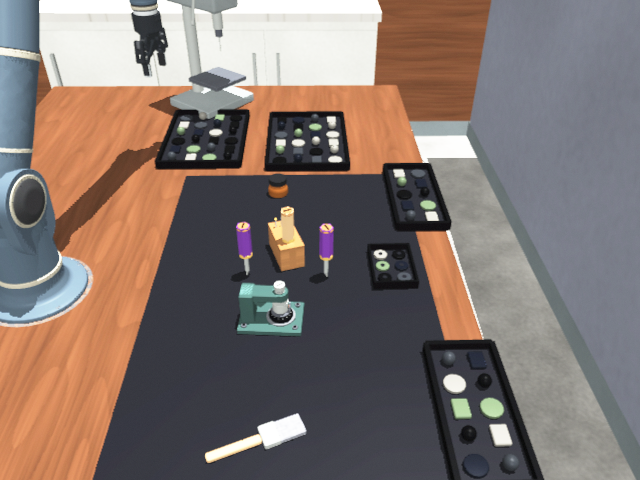

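View pics/top0.png

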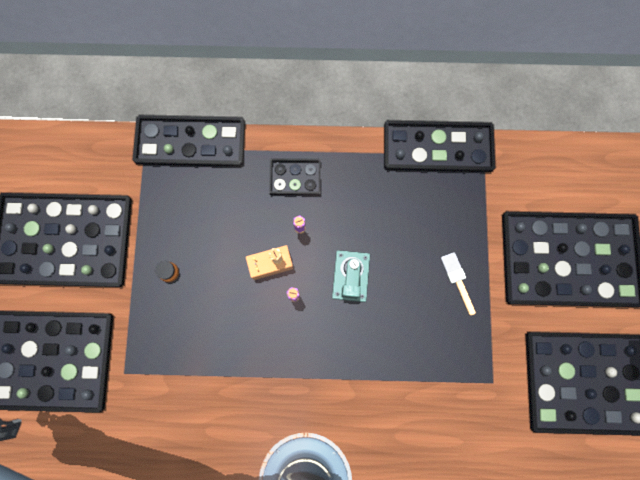

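View pics/wrist0.png

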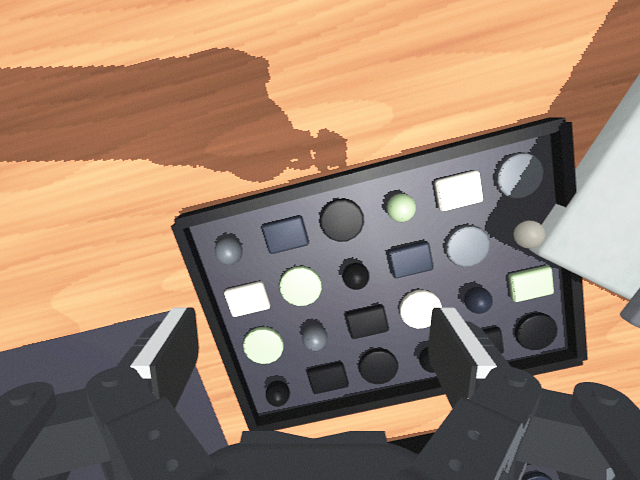

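The side view shows the stand with the pale driver at (287,225), purple look-alikes at (245,240) and (326,240), and the clamp at (272,310). In the top view the stand is at (270,262) and the clamp screw at (352,267). I'll zoom in on these next.

```bash
cat > h.py <<'E'
import numpy as np, cv2
from plant import robot
def pt(f,u,v,d=None):
    "pixel -> world from depth"
    if d is None:d=f["range_z"][int(round(v)),int(round(u))]
    c=np.array([(u-f["cx"])/f["fx"],(v-f["cy"])/f["fy"],1.])*d
    return f["R"].T@(c-f["t"])
def onplane(f,u,v,z):
    r=f["R"].T@np.array([(u-f["cx"])/f["fx"],(v-f["cy"])/f["fy"],1.]);o=-f["R"].T@f["t"]
    return o+r*(z-o[2])/r[2]
def proj(f,X):
    c=f["R"]@np.asarray(X)+f["t"];return f["fx"]*c[0]/c[2]+f["cx"],f["fy"]*c[1]/c[2]+f["cy"]
def crop(f,name,x0,y0,w,h,s):
    im=f["image"][y0:y0+h,x0:x0+w,::-1]
    cv2.imwrite(f"pics/{name}.png",cv2.resize(im,None,fx=s,fy=s,interpolation=cv2.INTER_CUBIC))
E
python3 - <<'E'
from h import *
f=robot.grab_frame("top");crop(f,"top1",235,200,150,112,5.3)
for n,u,v in(("driver?",279,258),("p1",299,222),("p2",293,294),("screw",354,264)):print(n,pt(f,u,v).round(4))
f=robot.grab_frame("side");crop(f,"side1",220,195,120,90+60,4)
for n,u,v in(("driver",288,211),("screw",280,287)):print(n,pt(f,u,v).round(4))
E
```

```text
driver? [0.5455 0.0762 0.13  ]
p1 [0.6363 0.0295 0.1348]
p2 [0.4577 0.0388 0.1345]
screw [ 0.539  -0.1104  0.1026]
driver [0.5551 0.0844 0.1395]
screw [ 0.5416 -0.1189  0.0972]
```

View pics/top1.png

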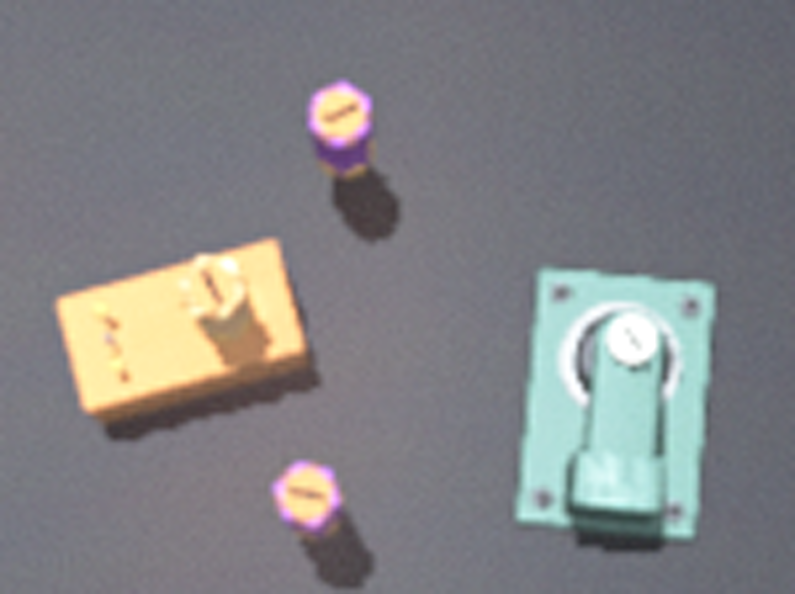

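View pics/side1.png

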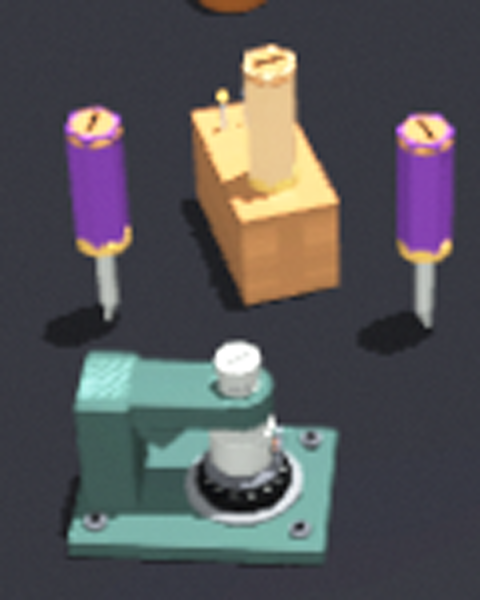

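```bash
python3 - <<'E'
from h import *
from scipy.spatial.transform import Rotation as Ro
s=robot.sense();f=robot.grab_frame("wrist")
Rt=Ro.from_euler('xyz',s["tcp_rot"]).as_matrix()
c=-f["R"].T@f["t"];print("cam in tool",Rt.T@(c-s["tcp_pos"]),"\naxis in tool\n",Rt.T@f["R"].T)
for y in np.arange(-3,3.2,0.52):
    for p in([.55,.08,.3],[.54,-.115,.3]):
        q=robot.inverse_kinematics(p,[np.pi,0,y]);print(round(y,2),p,None if q is None else np.round(q,2))
E
```

```text
cam in tool [ 0.00114081 -0.07490699 -0.13203399] 
axis in tool
 [[ 9.99999904e-01  4.04549912e-04  1.67424703e-04]
 [-4.36021336e-04  9.54872909e-01  2.97014372e-01]
 [-3.97121752e-05 -2.97014416e-01  9.54872994e-01]]
-3.0 [0.55, 0.08, 0.3] [ 0.7   0.53 -1.31  1.7   0.53  1.33  2.58]
-3.0 [0.54, -0.115, 0.3] [-0.72  0.36  1.12  1.8  -0.34  1.21 -2.5 ]
-2.48 [0.55, 0.08, 0.3] [-1.07  0.37  1.12  1.79 -0.35  1.21 -2.33]
-2.48 [0.54, -0.115, 0.3] [-0.72  0.36  1.12  1.8  -0.34  1.21 -1.98]
-1.96 [0.55, 0.08, 0.3] [-1.07  0.37  1.12  1.79 -0.35  1.21 -1.81]
-1.96 [0.54, -0.115, 0.3] [-0.72  0.36  1.12  1.8  -0.34  1.21 -1.46]
-1.44 [0.55, 0.08, 0.3] [-0.85  0.27  0.78  1.78 -0.21  1.18 -1.44]
-1.44 [0.54, -0.115, 0.3] [-0.65  0.31  1.    1.79 -0.28  1.19 -1.  ]
-0.92 [0.55, 0.08, 0.3] [-0.76  0.25  0.66  1.77 -0.17  1.17 -0.96]
-0.92 [0.54, -0.115, 0.3] [-0.62  0.3   0.96  1.79 -0.27  1.19 -0.5 ]
-0.4 [0.55, 0.08, 0.3] [-0.72  0.25  0.62  1.77 -0.15  1.17 -0.46]
-0.4 [0.54, -0.115, 0.3] [-0.6   0.29  0.93  1.79 -0.25  1.18  0.  ]
0.12 [0.55, 0.08, 0.3] [-0.68  0.24  0.57  1.77 -0.14  1.17  0.05]
0.12 [0.54, -0.115, 0.3] [-0.58  0.29  0.9   1.79 -0.24  1.18  0.51]
0.64 [0.55, 0.08, 0.3] [-0.64  0.24  0.51  1.77 -0.13  1.17  0.55]
0.64 [0.54, -0.115, 0.3] [-0.57  0.28  0.89  1.79 -0.24  1.18  1.03]
1.16 [0.55, 0.08, 0.3] [-0.59  0.23  0.46  1.77 -0.11  1.17  1.05]
1.16 [0.54, -0.115, 0.3] [-0.54  0.27  0.84  1.79 -0.22  1.18  1.53]
1.68 [0.55, 0.08, 0.3] [-0.54  0.23  0.39  1.76 -0.09  1.17  1.56]
1.68 [0.54, -0.115, 0.3] [-0.52  0.27  0.82  1.79 -0.21  1.18  2.04]
2.2 [0.55, 0.08, 0.3] [-0.47  0.23  0.3   1.76 -0.07  1.17  2.05]
2.2 [0.54, -0.115, 0.3] [-0.5   0.26  0.78  1.79 -0.2   1.17  2.54]
2.72 [0.55, 0.08, 0.3] [-0.38  0.22  0.2   1.76 -0.05  1.17  2.55]
2.72 [0.54, -0.115, 0.3] [ 1.    0.45 -1.17  1.71  0.43  1.27  2.46]
```

```bash
python3 - <<'E'
from h import *
def view(p,y,n):
    t=robot.sense()["t"];robot.goto(p,[np.pi,0,y]);f=robot.grab_frame("wrist");s=robot.sense()
    print(n,s["t"]-t,s["t"],s["tcp_pos"].round(4),s["tcp_rot"].round(4),s["joint_pos"].round(2))
    np.savez(f"pics/{n}.npz",**{k:f[k] for k in f});cv2.imwrite(f"pics/{n}.png",f["image"][:,:,::-1])
view([.555,.084,.32],2.15,"wd1")
view([.541,-.117,.275],2.15,"wc1")
view([.541,-.117,.275],2.15-np.pi,"wc2")
E
```

```text
wd1 2.5 2.8 [0.5549 0.0851 0.3198] [-3.1414e+00 -3.0000e-04  2.1516e+00] [-0.48  0.22  0.31  1.72 -0.07  1.21  2.  ]
wc1 0.8917000000000002 3.6917 [ 0.542  -0.1144  0.2753] [ 3.1403e+00 -5.0000e-04  2.1539e+00] [-0.21  0.25  0.42  1.8  -0.11  1.11  2.4 ]
wc2 2.4665999999999997 6.1583 [ 0.541 -0.117  0.275] [-3.1415  0.     -0.9913] [-0.71  0.4   1.12  1.83 -0.39  1.16 -0.45]
```

View pics/wd1.png

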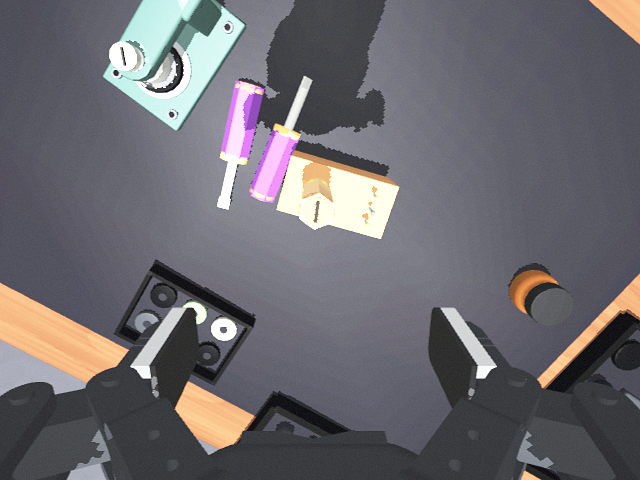

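View pics/wc1.png

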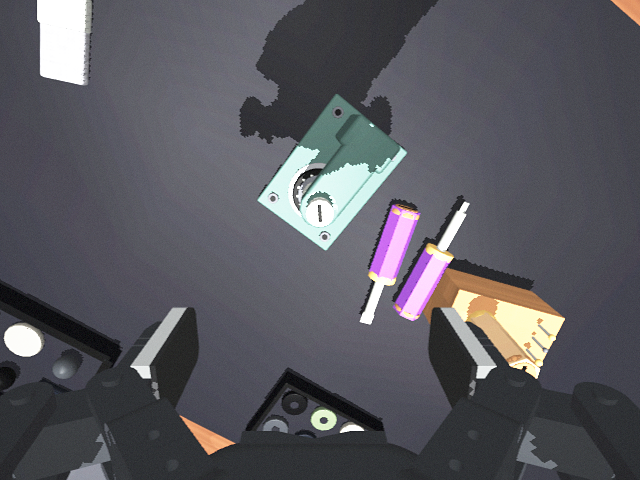

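View pics/wc2.png

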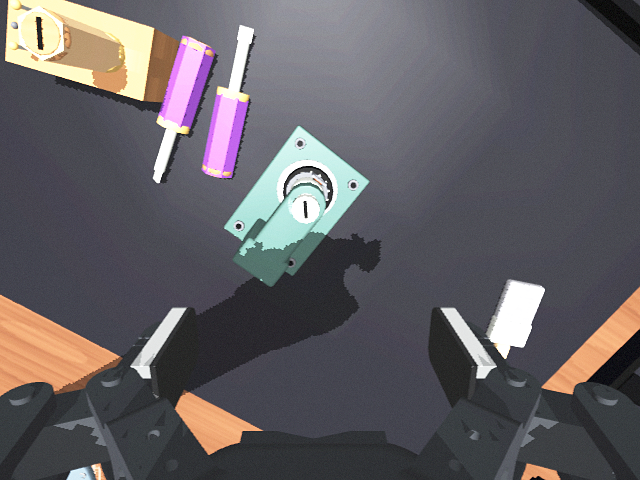

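wd1: driver top at (316,211), its strip near vertical, so yaw 2.15 squares the jaws to it. wc1 and wc2: screw head at (319,211) and (306,209), slots near vertical. Both purple look-alikes have toppled by themselves and lie between the block and the clamp. Now I'll refine the positions.

```bash
python3 - <<'E'
from h import *
def dark(f,u0,v0,r,z,thr):
    g=cv2.cvtColor(f["image"],cv2.COLOR_RGB2GRAY)
    sub=g[v0-r:v0+r+1,u0-r:u0+r+1]
    m=(sub<thr).astype(np.uint8)
    n,l,st,ce=cv2.connectedComponentsWithStats(m)
    best=None
    for i in range(1,n):
        if st[i,4]>12:
            ys,xs=np.nonzero(l==i);w=thr-sub[ys,xs].astype(float)+1
            P=np.array([onplane(f,u0-r+x,v0-r+y,z)[:2] for x,y in zip(xs,ys)])
            c=(P*w[:,None]).sum(0)/w.sum();C=np.cov(P.T,aweights=w);ev,V=np.linalg.eigh(C)
            d=V[:,1];print("  comp",st[i],"c",c.round(4),"ang",np.degrees(np.arctan2(d[1],d[0]))%180,"len",np.sqrt(12*ev[1]),np.sqrt(12*ev[0]))
def bright(f,u0,v0,r,z,lo):
    g=cv2.cvtColor(f["image"],cv2.COLOR_RGB2HSV);s=g[v0-r:v0+r+1,u0-r:u0+r+1]
    m=((s[...,2]>lo)&(s[...,1]<40)).astype(np.uint8)
    cs,_=cv2.findContours(m,cv2.RETR_EXTERNAL,cv2.CHAIN_APPROX_NONE);c=max(cs,key=cv2.contourArea)
    (x,y),(a,b),t=cv2.fitEllipse(c);print("  ell",x+u0-r,y+v0-r,a,b,onplane(f,x+u0-r,y+v0-r,z).round(4))
L=lambda n:dict(np.load(f"pics/{n}.npz"))
outs=[]
for n,u,v,z,r in(("wd1",316,211,.142,11),("wc1",319,211,.099,10),("wc2",306,209,.099,10)):
    f=L(n);print(n,"depth pt",pt(f,u+5,v).round(4));g=cv2.cvtColor(f["image"],cv2.COLOR_RGB2GRAY);
    print(g[v-8:v+9:4,u-12:u+13])
    dark(f,u,v,r,z,130)
    if n!="wd1":bright(f,u,v,24,z,170)
    outs.append(cv2.resize(f["image"][v-25:v+26,u-25:u+26,::-1],(260,260),interpolation=cv2.INTER_NEAREST))
cv2.imwrite("pics/z1.png",np.hstack(outs))
E
```

```text
wd1 depth pt [0.5517 0.0907 0.1435]
[[255 250 253 253 253 253 253 253 253 253 254 251 146 125 118 160 249 254
  253 253 253 253 253 252 242]
 [253 253 252 253 252 253 252 253 252 253 253 250 117 126 157 249 253 253
  253 253 253 253 253 253 253]
 [253 253 253 253 253 253 253 253 253 253 251 216 119 117 228 252 253 252
  252 253 253 253 253 252 252]
 [252 252 253 253 253 253 253 253 253 252 235 120 123 159 250 254 253 253
  253 253 253 253 253 253 253]
 [255 251 252 253 252 253 252 252 253 249 163 120 119 159 241 252 252 251
  251 251 252 252 252 252 254]]
  comp [ 9  1  5 21 43] c [0.554  0.0878] ang 25.39119642946929 len 0.019083994551910843 0.0016551532814679608
wc1 depth pt [ 0.5374 -0.1072  0.0988]
[[229 110 135 217 255 255 255 255 255 255 255 255 255 255 255 255 255 255
  255 255 255 255 185 139 102]
 [244 255 255 255 255 255 255 255 255 255 255  51 107  97 255 255 255 255
  255 255 255 255 255 255 255]
 [255 255 255 255 255 255 255 255 255 255 255  66 107  97 221 255 255 255
  255 255 255 255 255 255 255]
 [255 255 255 255 255 255 255 255 255 255 255 163  99  97 198 255 255 255
[... 436 characters left out ...]
9  24 168 255 255 255 255 255
  255 255 255 255 253 206 216]
 [255 255 255 255 255 255 255 255 255 228  17  46 100 255 255 255 255 255
  255 255 255 255 255 255 253]
 [255 255 255 255 255 255 255 255 255 255  16  47  32 248 255 255 255 255
  255 255 255 255 255 255 255]
 [255 255 255 255 255 255 255 255 255 255 120  41  32 170 255 255 255 255
  255 255 255 255 255 255 255]
 [255 255 255 255 255 255 255 255 255 255 207  58  63 133 255 255 255 255
  255 255 255 255 255 232 207]]
  comp [ 8  2  3 17 46] c [ 0.5413 -0.1089] ang 36.40890218094344 len 0.01295378392423445 0.0020464785945157153
  ell 304.14132499694824 207.82379341125488 29.35738754272461 30.729352951049805 [ 0.5415 -0.108   0.099 ]
```

View pics/z1.png

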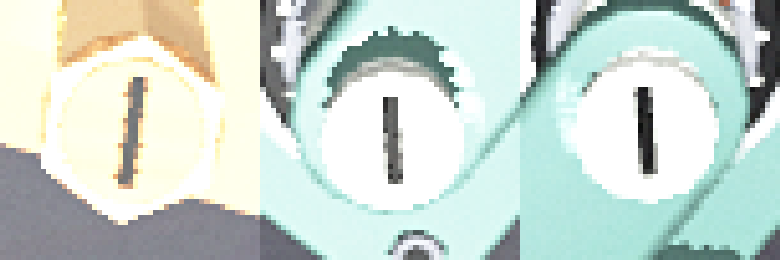

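```bash
python3 - <<'E'
from h import *
d=[.5545,.0883];o=[np.pi,0,np.radians(115.4)]
robot.grip(0.6)
robot.goto([*d,.22],o)
print(robot.move_straight([*d,.094],vel=.1,contact_N=8))
s=robot.sense();print(s["tcp_pos"],s["tcp_rot"],s["joint_pos"].round(2))
robot.grip(0,strength=80);s=robot.sense();print(s["opening"],s["wrist_force"].round(1),s["torque"].round(2),s["t"],s["tcp_pos"])
f=robot.grab_frame("wrist");cv2.imwrite("pics/g1.png",f["image"][:,:,::-1])
f=robot.grab_frame("side");crop(f,"g1s",220,150,140,140,4)
E
```

```text
False
[0.55502726 0.08835623 0.09464357] [3.14022435e+00 2.63036238e-04 2.01408065e+00] [-0.49  0.47  0.33  1.96 -0.22  0.74  1.99]
0.2937646992327701 [-0.6  0.6  4.3] [0.07 0.17 0.08] 10.3833 [0.55491214 0.08846442 0.09469623]
```

View pics/g1.png

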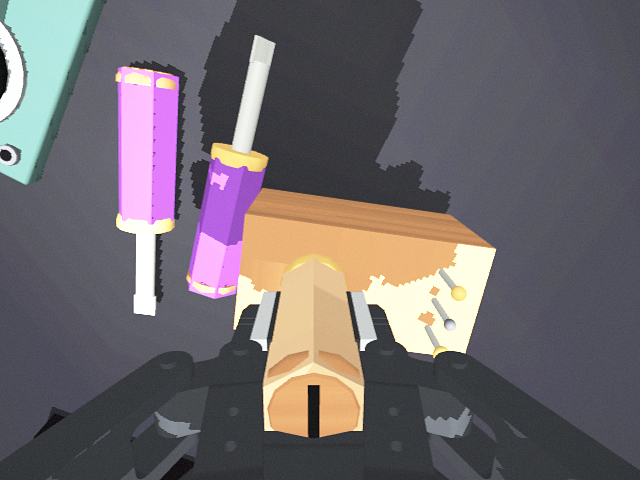

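View pics/g1s.png

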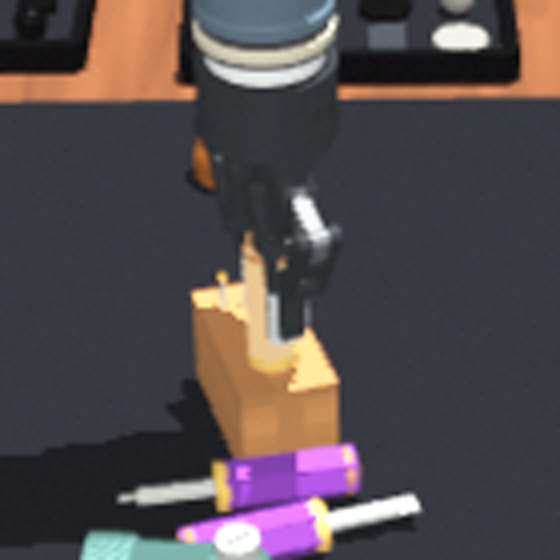

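The grip is good: opening 25 mm, the strip is vertical at column 313 (rows 385-437), and the driver is still seated. Next I'll compute the offset in the tool frame and lift.

```bash
python3 - <<'E'
from h import *
from scipy.spatial.transform import Rotation as Ro
def strip():
    s=robot.sense();f=robot.grab_frame("wrist");Rt=Ro.from_euler('xyz',s["tcp_rot"]).as_matrix()
    g=cv2.cvtColor(f["image"],cv2.COLOR_RGB2GRAY);m=(g[375:445,295:335]<45).astype(np.uint8)
    n,l,st,ce=cv2.connectedComponentsWithStats(m);i=1+np.argmax(st[1:,4]);print(st[i],g[410,300:330:2])
    x,y,w,h,_=st[i];ys,xs=np.nonzero(l==i)
    P=[]
    z=s["tcp_pos"][2]+.048
    for v in (y,y+h-1):
        u=xs[ys==v].mean()+295
        P.append(Rt.T@(onplane(f,u,v+375,z)-s["tcp_pos"]))
    P=np.array(P);print("ends in tool",P.round(4),"mid",P.mean(0).round(4),"len",np.linalg.norm(P[0]-P[1]))
    return s
s=strip()
p=s["tcp_pos"]
robot.move_straight([.5545,.0883,.094+.16],vel=.15)
s=strip();print(s["tcp_pos"],s["wrist_force"],s["torque"],s["t"])
f=robot.grab_frame("wrist");cv2.imwrite("pics/g2.png",f["image"][:,:,::-1])
f=robot.grab_frame("side");crop(f,"g2s",220,130,140,150,4)
slot=[.5408,-.1094]
for y in (127.2,67.2,-52.8,-112.8):
    print(y,robot.inverse_kinematics([*slot,.24],[np.pi,0,np.radians(y)]))
E
```

```text
[ 13  10  11  53 553] [185 183 182 191  43  20  33  27  27  22 189 187 186 186 189]
ends in tool [[-0.0011 -0.0093 -0.048 ]
 [ 0.0003  0.0069 -0.048 ]] mid [-0.0004 -0.0012 -0.048 ] len 0.01624436602531902
[ 13  10  11  54 573] [178 181 181 185  37  25  26  25  29  18 184 182 182 181 180]
ends in tool [[ 0.0002 -0.0093 -0.048 ]
 [ 0.0002  0.0072 -0.048 ]] mid [ 0.0002 -0.0011 -0.048 ] len 0.01646513876867057
[0.55379162 0.08821284 0.2528833 ] [ 0.04340649 -0.79619403 -1.47008004] [-0.02847606 -0.02618189  0.00095468] 11.75
127.2 [-0.23738951  0.28082441  0.44477826  1.85287783 -0.13886038  1.03822886
  2.48296695]
67.2 [-0.377265    0.30084845  0.62499332  1.8600021  -0.20193688  1.04405838
  1.50150725]
-52.8 [-0.64832273  0.39837959  1.01687809  1.87190866 -0.38264822  1.08350494
 -0.40382453]
-112.8 [-0.70697411  0.44429077  1.12146594  1.87407477 -0.44781866  1.10645649
 -1.38355291]
```

View pics/g2.png

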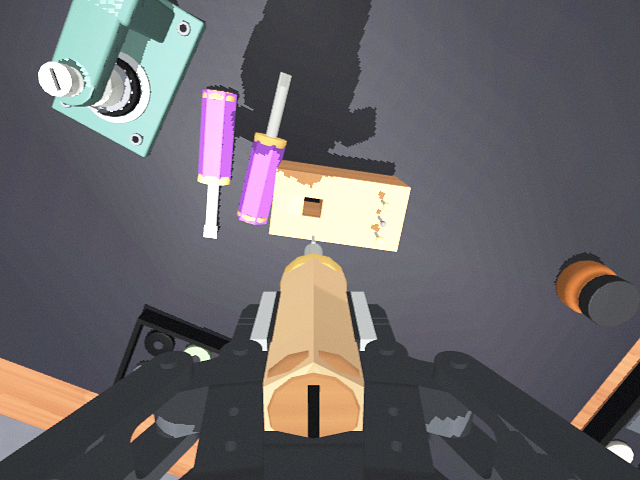

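View pics/g2s.png

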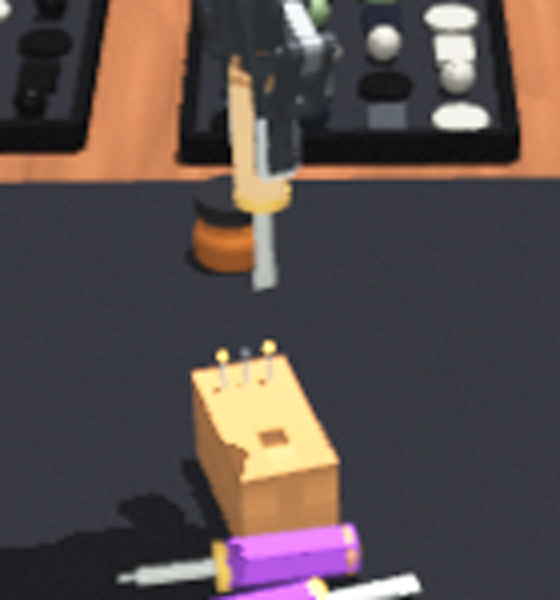

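g2 shows the hole at (313,207) and the blade tip at (313,240), directly above it. The driver hangs upright. I'll check the tip position and move over the screw.

```bash
python3 - <<'E'
from h import *
from scipy.spatial.transform import Rotation as Ro
s=robot.sense();f=robot.grab_frame("wrist");Rt=Ro.from_euler('xyz',s["tcp_rot"]).as_matrix()
for v in(236,238,240):print("tip corner in tool",(Rt.T@(onplane(f,313,v,s["tcp_pos"][2]-.087)-s["tcp_pos"])).round(4))
print("hole",onplane(f,312.5,207,.062).round(4))
c=f["image"][195:265,280:350,::-1];cv2.imwrite("pics/tip.png",cv2.resize(c,None,fx=8,fy=8,interpolation=cv2.INTER_NEAREST))
yaw=np.radians(127.2);R=Ro.from_euler('xyz',[np.pi,0,yaw]).as_matrix()
off=R@[0.0,-.0004,0];p=np.array([.5408,-.1094,0])-off
robot.goto([p[0],p[1],.235],[np.pi,0,yaw]);robot.move_straight([p[0],p[1],.200],vel=.05);robot.sleep(.2)
s=robot.sense();print(s["tcp_pos"],p,s["tcp_rot"],s["joint_pos"].round(3),s["t"],s["wrist_force"])
f=robot.grab_frame("wrist");cv2.imwrite("pics/s1.png",f["image"][:,:,::-1])
f=robot.grab_frame("side");crop(f,"s1s",220,220,100,120,5)
f=robot.grab_frame("top");crop(f,"s1t",310,230,80,80,6)
E
```

```text
tip corner in tool [ 0.0003 -0.0065  0.087 ]
tip corner in tool [ 0.0003 -0.0053  0.087 ]
tip corner in tool [ 0.0003 -0.0041  0.087 ]
hole [0.5542 0.0882 0.062 ]
[ 0.541314   -0.10925107  0.20032938] [ 5.41118612e-01 -1.09158160e-01  4.89858720e-20] [3.14105095e+00 4.43853730e-04 2.21996797e+00] [-0.224  0.325  0.434  1.896 -0.165  0.954  2.506] 13.8167 [ 0.42617212  0.3383848  -1.40560709]
```

View pics/tip.png

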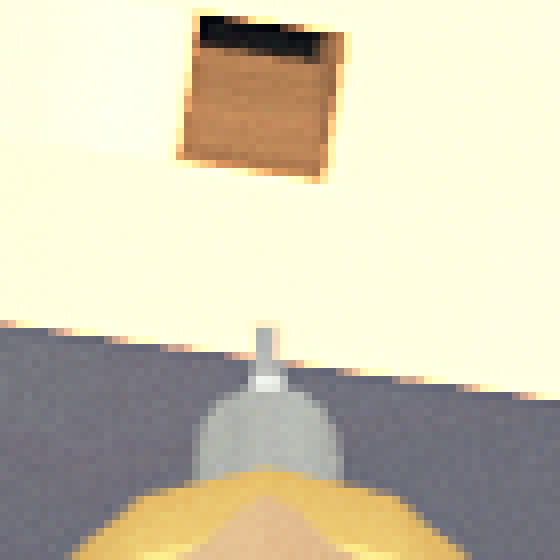

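View pics/s1.png

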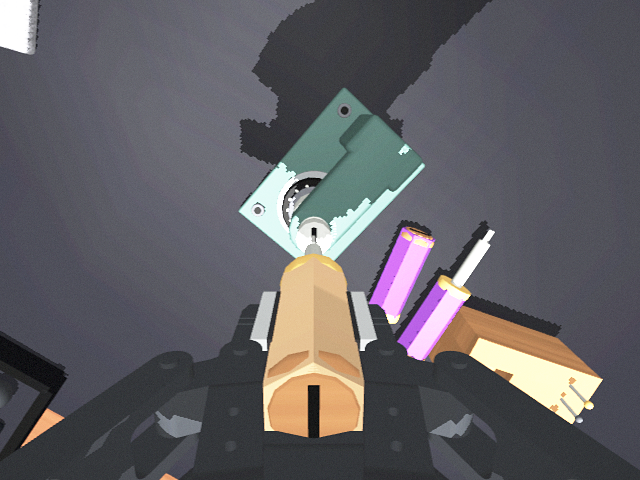

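View pics/s1s.png

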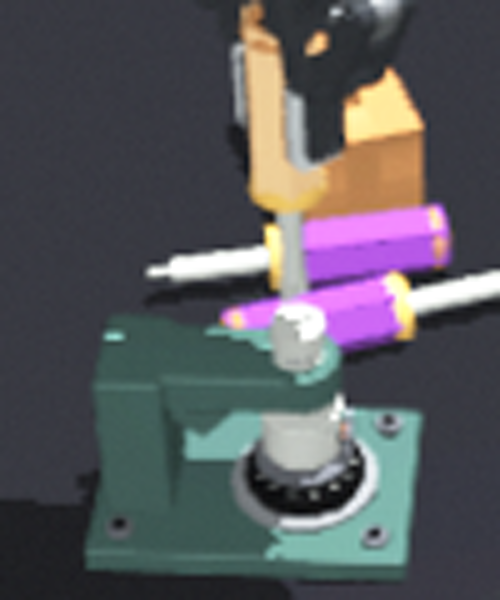

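s1 shows the slot at (314,231) in line with the blade at column 313. Going down with contact detection.

```bash
python3 - <<'E'
from h import *
s=robot.sense();p=[.5412,-.1092]
c=robot.move_straight([*p,.176],vel=.02,contact_N=6)
s=robot.sense();print(c,s["tcp_pos"],s["tcp_rot"],s["t"],s["wrist_force"],s["torque"])
robot.sleep(.2);s=robot.sense();print(s["tcp_pos"],s["wrist_force"],s["torque"])
f=robot.grab_frame("wrist");cv2.imwrite("pics/s2.png",cv2.resize(f["image"][170:290,240:390,::-1],None,fx=5,fy=5))
f=robot.grab_frame("side");crop(f,"s2s",250,250,60,70,8)
E
```

```text
True [ 0.54121027 -0.10917773  0.18227864] [-3.14138946e+00 -4.68007245e-04  2.22011331e+00] 14.825 [-0.90565056  0.45054214  4.55517094] [ 0.10812033  0.21445996 -0.05737602]
[ 0.54119502 -0.10919272  0.18228255] [-1.22139761  0.43684854  5.45651178] [0.10053715 0.15882062 0.05415292]
```

View pics/s2.png

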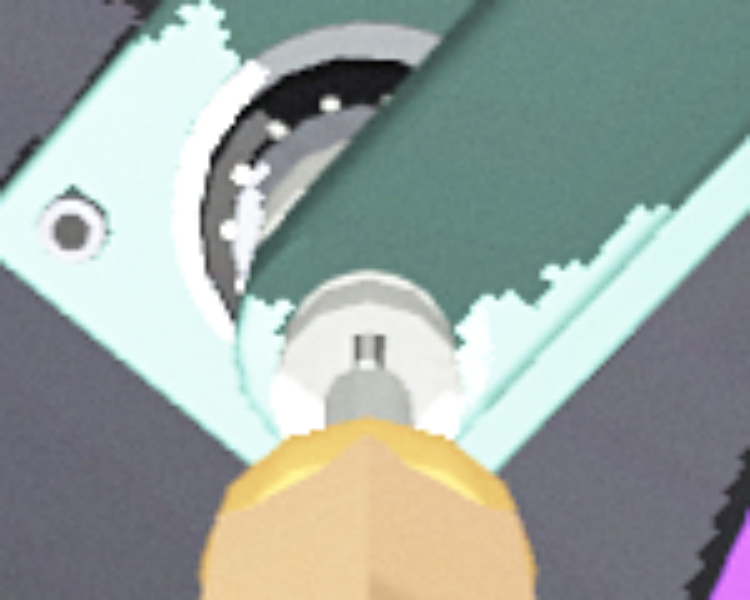

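View pics/s2s.png

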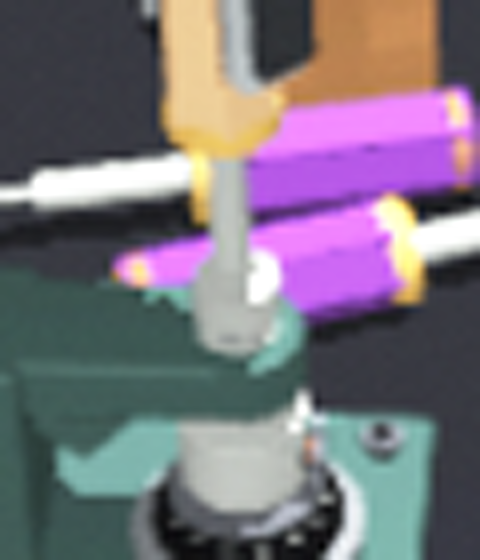

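s2 shows the blade inside the slot (near (311,238)), with the tip at z = 0.0953, on the slot floor. In the side view the tab end is at about (289,305). Now I'll set the pressing force and take the first few turning steps while watching the tab.

```bash
cat > turn.py <<'E'
from h import *
from scipy.spatial.transform import Rotation as Ro
P=[.5412,-.1092]
def tabpix(save=None):
    f=robot.grab_frame("side");c=f["image"][290:320,276:312]
    h=cv2.cvtColor(c,cv2.COLOR_RGB2HSV)
    m=((h[...,0]<=14)|(h[...,0]>=176))&(h[...,1]>75)&(h[...,2]>60)
    if save:crop(f,save,250,250,70,70,8)
    return int(m.sum())
def step(yaw,z):
    q=robot.inverse_kinematics([*P,z],[np.pi,0,yaw]);robot.move_joints(q)
E
python3 - <<'E'
from turn import *
print("base",tabpix(),robot.sense()["t"])
y0=np.radians(127.2);z=.1818
for i in range(3):
    robot.move_straight([*P,z],vel=.02);s=robot.sense();print(z,s["tcp_pos"].round(4),s["wrist_force"].round(1),s["t"])
    if s["wrist_force"][2]>9:break
    z-=.0006
zc=z
y=y0
for i in range(4):
    y-=.12;zc-=.12*.003/6.283
    step(y,zc);s=robot.sense();print(round(y,3),s["tcp_rot"][2].round(3),s["tcp_pos"].round(4),s["wrist_force"].round(1),s["torque"].round(2),tabpix(),s["t"],s["joint_pos"].round(2)[[0,2,6]])
tabpix("t1");print(zc)
f=robot.grab_frame("wrist");cv2.imwrite("pics/t1w.png",cv2.resize(f["image"][170:290,240:390,::-1],None,fx=5,fy=5))
E
```

```text
base 1 15.175
0.1818 [ 0.5414 -0.1092  0.1823] [-1.5  0.2  5.5] 15.425
0.1812 [ 0.5415 -0.1092  0.1822] [-2.3  0.7  8. ] 15.675
0.1806 [ 0.5416 -0.1092  0.182 ] [-2.6 -0.5 10.9] 15.925
2.1 2.1 [ 0.542  -0.1093  0.1821] [-2.7  0.4 11. ] [0.18 0.72 0.05] 1 16.175 [-0.24  0.45  2.41]
1.98 1.98 [ 0.5419 -0.1092  0.182 ] [-3.1  0.4 12.3] [0.26 0.81 0.06] 1 16.475 [-0.26  0.48  2.3 ]
1.86 1.86 [ 0.542  -0.1094  0.182 ] [-2.5  0.9 12. ] [0.19 0.7  0.01] 1 16.775 [-0.28  0.51  2.2 ]
1.74 1.74 [ 0.5421 -0.1096  0.1819] [-2.2  0.2 12.6] [0.08 0.71 0.02] 1 17.075 [-0.3   0.54  2.09]
0.18037081012255288
```

View pics/t1.png

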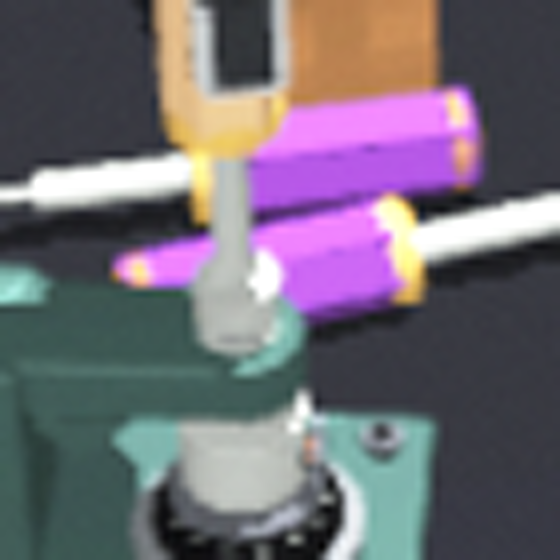

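View pics/t1w.png

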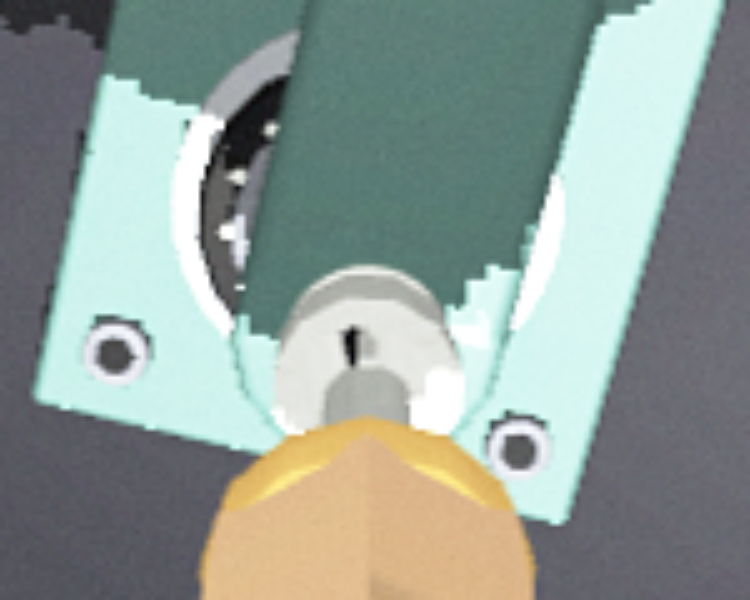

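The screw follows the blade with a slight angular lag, and Fz is about 12 N. Continuing, with a tab check after each step.

```bash
python3 - <<'E'
from turn import *
y=1.74;zc=.18037;i=0
while y>-0.9:
    d=.2 ;y-=d;zc-=d*.003/6.283
    step(y,zc);s=robot.sense();n=tabpix();i+=1
    if i%3==0 or n>3:print(round(y,3),s["tcp_rot"][2].round(3),s["tcp_pos"].round(4),s["wrist_force"].round(1),s["torque"].round(2),n,round(s["t"],2),s["joint_pos"].round(2)[[0,2,6]])
    if s["wrist_force"][2]>14:zc+=.0002
    if s["wrist_force"][2]<8:zc-=.0002
    if n>4:break
tabpix("t2");print(y,zc)
f=robot.grab_frame("wrist");cv2.imwrite("pics/t2w.png",cv2.resize(f["image"][170:290,240:390,::-1],None,fx=5,fy=5))
E
```

```text
1.14 1.14 [ 0.5419 -0.1108  0.1816] [-3.1 -2.1 12. ] [-0.47  0.76  0.04] 1 18.2 [-0.4   0.68  1.56]
0.54 0.539 [ 0.5412 -0.1116  0.1813] [-4.3 -2.8 12.8] [-0.81  1.27  0.1 ] 2 19.21 [-0.51  0.83  1.04]
-0.06 -0.061 [ 0.5403 -0.1118  0.1811] [-5.7 -2.  13.4] [-0.71  1.68  0.1 ] 0 20.21 [-0.61  0.99  0.55]
-0.66 -0.661 [ 0.5395 -0.1115  0.1808] [-7.3 -2.  14.8] [-0.44  2.11  0.08] 0 21.18 [-0.69  1.15  0.06]
-1.0599999999999998 0.17983305904822547
```

View pics/t2.png

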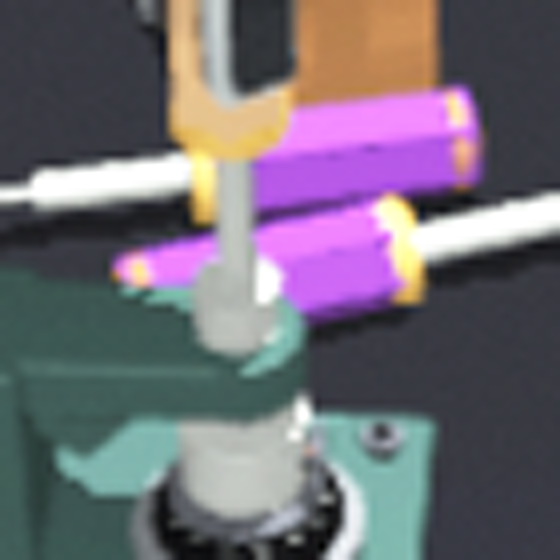

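View pics/t2w.png

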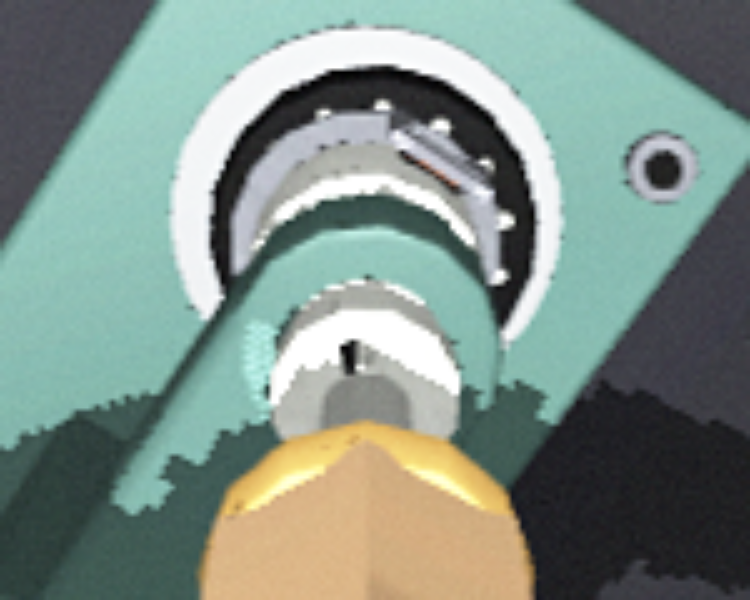

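t2w shows the tab slit, with the tab still in, at about (326,204) in the wrist view. The TCP track fits a circle, so the driver sits about 1.2 mm off the tool axis along −y. I'll correct the commanded path for that to drop the side load, and use the wrist view as a second tab detector.

```bash
cat >> turn.py <<'E'
C=np.array([.5403,-.1103])
def stepc(yaw,z):
    p=C+.0012*np.array([np.sin(yaw),-np.cos(yaw)])
    q=robot.inverse_kinematics([*p,z],[np.pi,0,yaw]);robot.move_joints(q)
def tabw(T,save=None):
    f=robot.grab_frame("wrist");u,v=proj(f,T);u,v=int(round(u)),int(round(v))
    c=f["image"][max(v-16,0):v+17,u-16:u+17];h=cv2.cvtColor(c,cv2.COLOR_RGB2HSV)
    m=((h[...,0]<=14)|(h[...,0]>=176))&(h[...,1]>110)&(h[...,2]>60)
    if save:
        im=f["image"][:,:,::-1].copy();cv2.circle(im,(u,v),17,(0,255,0),1);cv2.imwrite(f"pics/{save}.png",im[60:360,160:500])
    return int(m.sum())
E
python3 - <<'E'
from turn import *
f=robot.grab_frame("wrist");T=onplane(f,326,204,.052);print("tab",T,"depth",pt(f,326,204))
y=-1.06;zc=.17983;np.save("T.npy",T)
stepc(y,zc);s=robot.sense();print(s["wrist_force"].round(1),tabw(T),tabpix(),s["tcp_pos"].round(4))
while y>-1.9:
    d=.12;y-=d;zc-=d*.003/6.283
    stepc(y,zc);s=robot.sense();n=tabpix();w=tabw(T)
    print(round(y,3),s["tcp_rot"][2].round(3),s["tcp_pos"].round(4),s["wrist_force"].round(1),n,w,round(s["t"],2),s["joint_pos"].round(2)[[0,2,6]])
    if s["wrist_force"][2]>14:zc+=.0002
    if s["wrist_force"][2]<9:zc-=.0002
    if n>5 or w>25:break
print(tabpix("t3"),tabw(T,"t3w"),y,zc)
E
```

```text
tab [ 0.55935955 -0.10922333  0.052     ] depth [ 0.55741173 -0.11069959  0.04144831]
[-3.6  1.  10.7] 5 0 [ 0.5385 -0.1114  0.1807]
-1.18 -1.18 [ 0.5385 -0.1112  0.1806] [-4.5  1.5 11.2] 0 0 22.64 [-0.73  1.24 -0.38]
-1.3 -1.3 [ 0.5384 -0.111   0.1806] [-4.5  1.  10.8] 0 1 22.99 [-0.74  1.25 -0.49]
-1.42 -1.42 [ 0.5383 -0.1108  0.1805] [-3.9  1.  10.5] 0 0 23.34 [-0.74  1.26 -0.6 ]
-1.54 -1.54 [ 0.5383 -0.1106  0.1804] [-4.8  1.4 11.8] 0 0 23.69 [-0.74  1.26 -0.72]
-1.66 -1.66 [ 0.5383 -0.1103  0.1804] [-5.   1.2 11.5] 0 0 24.04 [-0.74  1.26 -0.84]
-1.78 -1.78 [ 0.5384 -0.1101  0.1803] [-5.7  2.  12.3] 0 0 24.39 [-0.74  1.27 -0.96]
-1.9 -1.9 [ 0.5384 -0.11    0.1803] [-3.8  1.  12. ] 0 0 24.74 [-0.74  1.27 -1.07]
0 0 -1.9000000000000008 0.1794289177144675
```

View pics/t3.png

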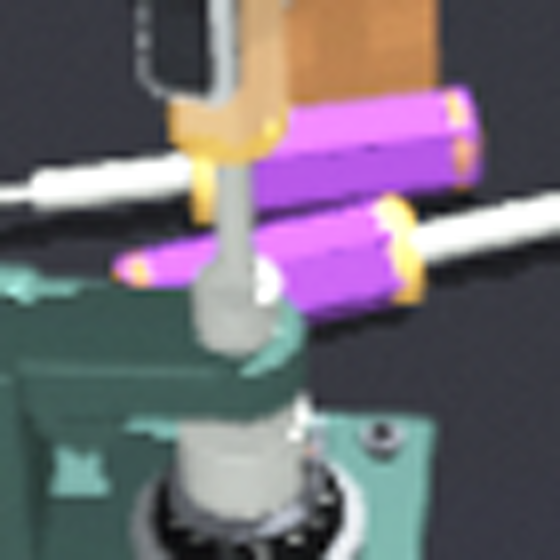

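View pics/t3w.png

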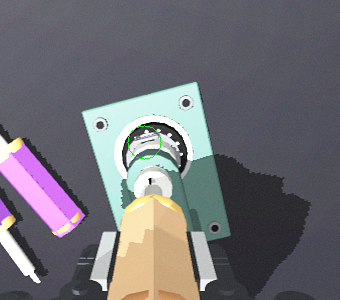

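No tab yet after about 0.65 turn. The tab slot is visible and inside the detection circle. Continuing.

```bash
python3 - <<'E'
from turn import *
T=np.load("T.npy")
y=-1.9;zc=.17943
while y>-3.35:
    d=.12;y-=d;zc-=d*.003/6.283
    stepc(y,zc);s=robot.sense();n=tabpix();w=tabw(T)
    print(round(y,3),s["tcp_pos"].round(4),s["wrist_force"].round(1),n,w,round(s["t"],2),s["joint_pos"].round(2)[[0,2,6]])
    if s["wrist_force"][2]>14:zc+=.0002
    if s["wrist_force"][2]<9:zc-=.0002
    if n>5 or w>12:break
print(tabpix("t4"),tabw(T,"t4w"),y,zc)
E
```

```text
-2.02 [ 0.5385 -0.1098  0.1802] [-4.4  2.3 11.5] 0 0 25.19 [-0.74  1.27 -1.19]
-2.14 [ 0.5386 -0.1096  0.1802] [-5.1  2.2 10.5] 0 0 25.54 [-0.74  1.27 -1.31]
-2.26 [ 0.5387 -0.1094  0.1801] [-3.7  3.  11.1] 0 4 25.89 [-0.75  1.27 -1.43]
-2.38 [ 0.5388 -0.1092  0.18  ] [-4.1  1.9 10.8] 0 6 26.24 [-0.75  1.27 -1.55]
-2.5 [ 0.539  -0.1091  0.18  ] [-3.6  2.5 12.6] 0 7 26.59 [-0.75  1.28 -1.67]
-2.62 [ 0.5392 -0.109   0.1799] [-3.2  2.  11.1] 0 13 26.94 [-0.75  1.28 -1.79]
0 13 -2.6200000000000006 0.1790862151838293
```

View pics/t4.png

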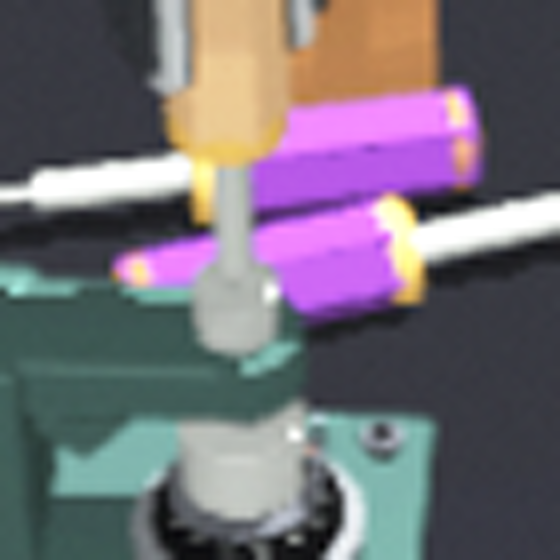

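View pics/t4w.png

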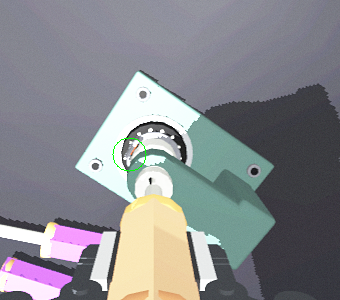

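This was a false stop. The slit simply faces the camera more from this angle (orange sliver at (290,215)), and the tab is still in. I'll continue with a step-to-step jump criterion.

```bash
python3 - <<'E'
from turn import *
T=np.load("T.npy")
y=-2.62;zc=.17909;pw=13;tiles=[]
while y>-3.32:
    d=.1;y-=d;zc-=d*.003/6.283
    stepc(y,zc);s=robot.sense();n=tabpix();w=tabw(T,"tmp");tiles.append(cv2.resize(cv2.imread("pics/tmp.png")[90:230,80:220],(266,266)))
    print(round(y,3),s["tcp_pos"].round(4),s["wrist_force"].round(1),n,w,round(s["t"],2),s["joint_pos"].round(2)[[0,2,6]])
    if s["wrist_force"][2]>14:zc+=.0002
    if s["wrist_force"][2]<9:zc-=.0002
    if n>5 or w>pw+12:break
    pw=w
print(tabpix("t5"),y,zc)
cv2.imwrite("pics/t5w.png",np.hstack(tiles[-3:]))
E
```

```text
-2.72 [ 0.5393 -0.1089  0.1799] [-4.2  2.7 11.2] 0 15 27.39 [-0.75  1.28 -1.89]
-2.82 [ 0.5394 -0.1088  0.1798] [-4.4  2.6 12. ] 0 15 27.74 [-0.75  1.28 -1.99]
-2.92 [ 0.5396 -0.1087  0.1798] [-3.3  2.2 10.8] 0 15 28.09 [-0.75  1.28 -2.09]
-3.02 [ 0.5398 -0.1087  0.1797] [-4.1  1.9 11.6] 12 25 28.44 [-0.75  1.28 -2.19]
11 -3.0200000000000005 0.17889900843546072
```

View pics/t5w.png

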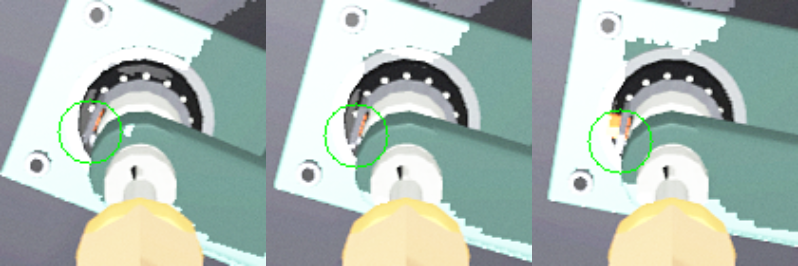

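View pics/t5.png

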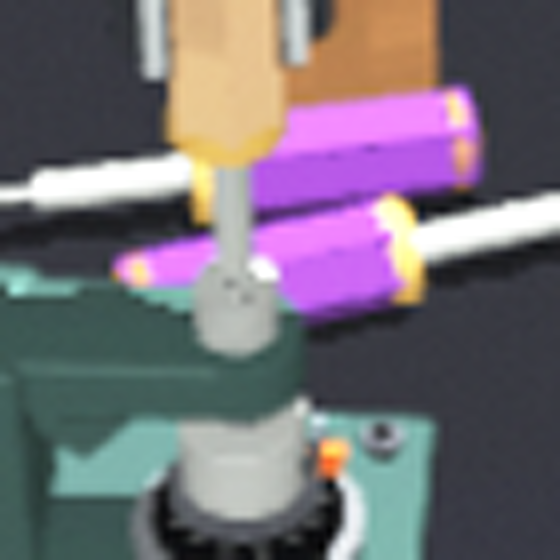

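The tab is out: bright orange at side (291,307) and in the wrist view. I'll relieve the torque slightly within the slot's slack, lift, and carry the driver back over the hole.

```bash
python3 - <<'E'
from turn import *
stepc(-2.94,.1795);p=robot.sense()["tcp_pos"]
robot.move_straight([p[0],p[1],.20],vel=.04);robot.move_straight([p[0],p[1],.26],vel=.12)
s=robot.sense();print(s["tcp_pos"],s["wrist_force"],s["torque"],s["t"])
y=np.radians(-64.6);h=np.array([.554,.088]);q=h+.0012*np.array([np.sin(y),-np.cos(y)])
robot.goto([*q,.26],[np.pi,0,y]);robot.move_straight([*q,.20],vel=.1);robot.sleep(.3)
s=robot.sense();print(q,s["tcp_pos"],s["tcp_rot"],s["t"],s["wrist_force"])
print(tabpix("u1"))
f=robot.grab_frame("wrist");cv2.imwrite("pics/u1w.png",f["image"][:,:,::-1])
f=robot.grab_frame("side");crop(f,"u1s",230,150,120,150,4)
E
```

```text
[ 0.53939269 -0.10864232  0.25935669] [-0.25754366 -0.30620217 -1.50556327] [ 0.03698155 -0.00590385  0.0165507 ] 30.1583
[0.552916   0.08748528] [0.55314567 0.08757715 0.20046237] [-3.14067334e+00  3.48332172e-05 -1.12731354e+00] 32.3167 [ 0.16851294  0.44741014 -1.27141785]
6
```

View pics/u1w.png

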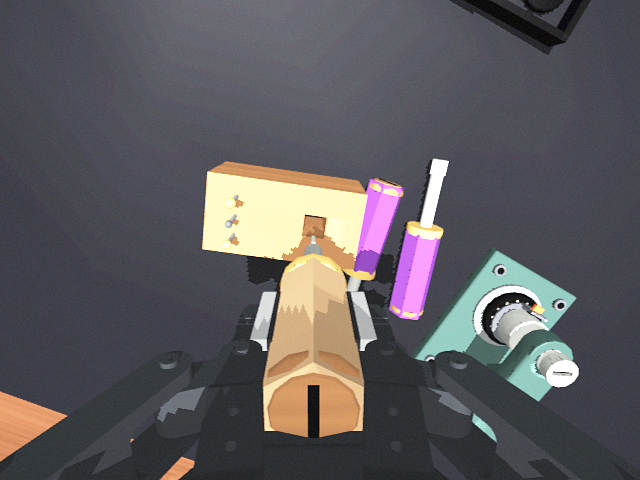

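View pics/u1s.png

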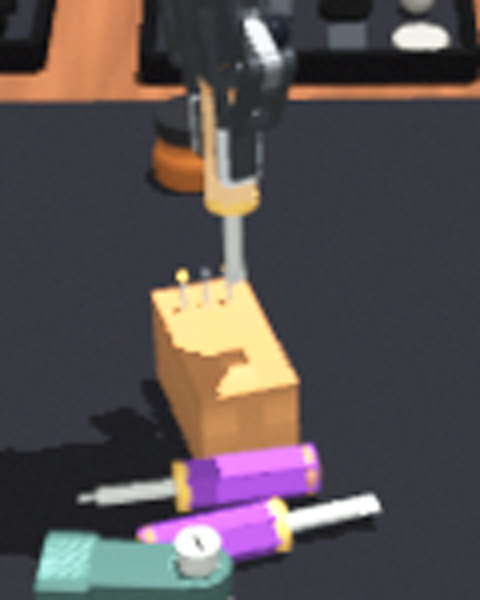

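u1w: hole at (315,226), blade tip at (313,238). The tab is still out at (537,310). I'll descend with contact sensing.

```bash
python3 - <<'E'
from turn import *
f=robot.grab_frame("wrist");print("hole",onplane(f,315,226,.062))
y=np.radians(-64.6);h=np.array([.554,.088]);q=h+.0012*np.array([np.sin(y),-np.cos(y)])
c=robot.move_straight([*q,.12],vel=.06,contact_N=6);s=robot.sense();print(c,s["tcp_pos"],s["wrist_force"])
if not c:
    c=robot.move_straight([*q,.090],vel=.03,contact_N=5);s=robot.sense();print(c,s["tcp_pos"],s["wrist_force"],s["torque"],s["t"])
E
```

```text
hole [0.55439602 0.08699416 0.062     ]
False [0.55256045 0.08737739 0.11999275] [-1.30325023 -0.72872525 -2.36239377]
True [0.55265518 0.08749317 0.09471554] [0.0564455  0.20689624 5.58212978] [-0.05060507  0.27014574  0.01470965] 34.7917
```

It's seated at z = 0.0947, the same height as at the grasp. Releasing and retreating.

```bash
python3 - <<'E'
from turn import *
robot.grip(0.6);robot.sleep(.2);p=robot.sense()["tcp_pos"]
robot.move_straight([p[0],p[1],.22],vel=.08);robot.move_straight([p[0],p[1],.32],vel=.15);robot.sleep(.4)
s=robot.sense();print(s["t"],s["tcp_pos"],s["wrist_force"])
f=robot.grab_frame("wrist");cv2.imwrite("pics/v1w.png",f["image"][:,:,::-1])
f=robot.grab_frame("side");crop(f,"v1s",230,180,110,140,4)
f=robot.grab_frame("top");crop(f,"v1t",235,200,150,112,5.3)
print(tabpix())
E
```

```text
38.3167 [0.54992541 0.0869331  0.31968248] [ 0.33540143 -1.2427991  -0.38874761]
5
```

View pics/v1w.png

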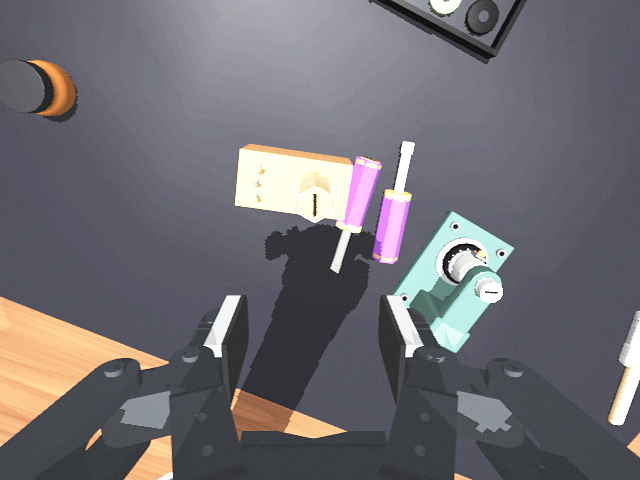

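View pics/v1s.png

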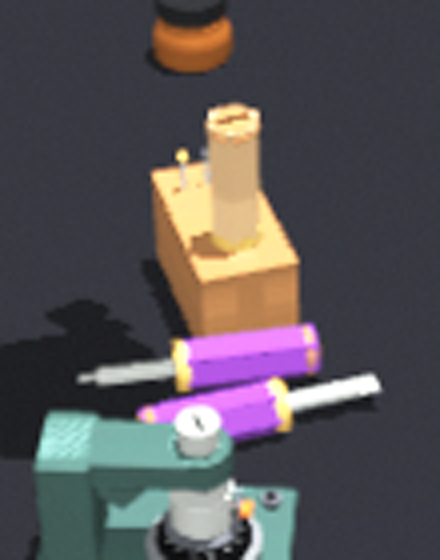

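The driver stands upright and home in its block, the tab is out at (291,306), and the jar and brush are undisturbed. Handing in.

```bash
python3 -c "
from plant import robot
robot.close_job();print(robot.sense()['t'])"
```

```text
the job is handed in; nothing more can be done
the job is handed in; nothing more can be done
```

I turned the clamp screw clockwise about 0.83 turn, keeping the blade pressed in the slot with about 11 N. I stopped at the 0.1 rad step where the orange tab jumped out. I then put the screwdriver back in its hole, let go, and handed the job in at about 38 s of robot time.

**Last checks:**
- **Tab:** the side and wrist cameras both show it out.
- **Screwdriver:** it stands upright in the block. It came to rest at the same height as when I first gripped it, so it is right down.
- **Bystanders:** by eye, the jar, brush and tray show no sign of having moved.

**Not directly checked:** the force on the stone and its exact position. I only inferred the force from having stopped when the tab came out.

**Failed or disagreed:**
- **False stop:** the tab detector stopped the turning once too early. The picture showed the tab still in, so I carried on.
- **Screw axis:** it was about 1 mm from where the camera put it, and the driver sat about 1.2 mm off the tool axis. I corrected the path partway through the turn.
- **Purple look-alikes:** both fell over by themselves in the first seconds, while the arm was well away. I never touched them.

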